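Lock away the small weight and present the opened combination padlock

TASK

Stand the smaller of the two loose turned weights in the open drawer of the grey steel lock-up unit and slide the drawer fully shut. Then open the padlock parked on top of the unit: turn its dial clockwise, click by click, to the third notch past the zero mark (the long mark on the shackle side), draw the lock away from the eye it is parked on so that the shackle pulls right out, and slip its free leg out of the eye. Finish while still holding the open lock in the gripper, level with the dial uppermost, about 10 cm above the two locking lugs at the left end of the drawer front, ready to be hung there; leave the other things on the bench where they are.

Things in the scene. Friction and masses are not known exactly. Their poses are not given: they have to be found in the camera images.
- cabinet: The lock-up unit: a fixed, low box of grey painted sheet steel, 170 deep (x) x 250 wide (y) x 72 mm high, with one drawer in its front. Origin: centre of its underside; its x axis points to the back, away from the drawer front, y to its left, z up. Its top is 72 mm above the worktop and carries the eye and the padlock.
- drawer (a joint): How far the drawer stands out, in m: 0 = fully shut (front panel home against the unit), starts at about 0.085 to 0.105, stop at 0.12. It slides along the unit's -x with about 1.2 N of friction and stays where it is left.
- drawer_in (a point): Point on the drawer's floor, 11 mm above the worktop, mid-way in the part uncovered at the start; moves with the drawer, axes as the cabinet's. The floor runs 42 mm in front (-x) of it, 114 mm behind, 110 mm to each side; front panel's top edge 58 mm, side walls' 44 mm above it. The unit's front edge is 40 to 60 mm behind (+x of) it at the start.
- drawer_front (a point): Centre of the outer face of the drawer's front panel, 42 mm above the worktop; the panel is 250 wide, from 5 to 70 mm above the worktop and 11 mm thick. Push here along the cabinet's +x. A thin pull lip (90 wide) sticks out 9 mm at 60 mm above the worktop, in the middle.
- lugs (a point): Centre of the 12 mm hole in the drawer's locking lug, a steel tongue that continues the front panel 35 mm past its left end, 42 mm above the worktop. With the drawer shut it lies against an equal lug on the unit's flank. The lugs reach up to 60 mm above the worktop.
- small_weight_center (a point): Centre (half-way up) of the smaller loose turned steel weight: 36 mm diameter, 34 mm high, neck and small head on top, 0.12 kg nominal; stands upright on the worktop, z axis up.
- padlock_center (a point): Centre (half-way up) of the padlock, whose body is a steel block 62 long (x) x 52 wide (y) x 25 mm thick (z), about 0.42 kg with all parts. It lies on its back on the unit's top, dial up (z), shackle along its +x, away from the drawer front, its free leg through the eye; there it can shift some mm and turn a few degrees.
- free_leg (a point): Centre of the end of the shackle's free leg; moves with the shackle, axes as the padlock's. The shackle is a bow of 8 mm round bar level with the body's centre, two legs 17 mm either side of the middle; the free one at y = +17 mm. Shut: this point is 30 mm in +x of the padlock's centre. Fully out: 50 mm, its rounded tip 46 mm, so 15 mm clear of the body's end (31 mm).
- eye (a point): Centre of the 14 mm round hole of the parking eye, an upright steel plate fixed on the unit's top: 3 mm thick (cabinet's x), 26 wide, 26 mm high. At the start 44 to 50 mm in +x of the padlock's centre. Drawing the lock along its -x, some 10 to 20 mm are slack. The open lock lifts free when the plate stands in the gap between leg tip and body, the padlock's centre being about 38 mm in -x of the eye.
- dial_grip (a point): Point on the dial's axis at grip height: a round knurled black knob, 32 mm diameter (35 in its lowest 4 mm), standing 1 to 16.5 mm above the padlock's face; this point is 9 mm above the face and 2 mm in +x of the padlock's centre. Its x axis lies along the white pointer line. Grip it at any yaw; the lock may be drawn and lifted by it or by its body.
- dial (a joint): Angle of the dial in rad, clockwise from above counts up: 0 = pointer at the long zero mark, towards the shackle. A spring detent holds it every 30 degrees (0.524), about 0.07 N m to pass; ticks mark the notches. Starts at 0 to 1.25 and settles in the nearest notch. Only at the third notch (1.571, within about 0.1) can the shackle come out.
- shackle (a joint): How far the shackle is drawn out of the body, in m: 0 = shut, 0.020 = fully out. Blocked at about 0.0015 unless the dial stands at the third notch; then it slides with about 1.5 N of friction and stays where it is left.
- padlock: The whole padlock; origin at the centre of the underside of its body, axes as padlock_center.
- big_weight: The bigger loose turned weight, 48 mm diameter, 40 mm high; stays. Origin: centre of its underside, as for all the following.
- timer: Square white bench timer, 62 x 62 x 19 mm; stays.
- tape_roll: Roll of marking tape lying flat, 102 mm diameter, 24 mm high; stays.
- jar: Screw jar with a lid, 57 mm diameter, 82 mm high; stays.
- beaker: Plastic beaker, 76 mm diameter, 88 mm high; stays.
- calliper: Steel vernier calliper lying flat, 71 x 200 x 12 mm; stays.
- marker: Marker pen lying, 135 mm long, 17 mm thick; stays.
- spanner: Open-ended spanner lying, 206 mm long; stays.
- hex_key: Bent hex key lying on the left part of the unit's top, 92 mm long, 4 mm thick; stays.
There are look-alikes about, which are no part of the job. Leave any red look-alike of the padlock alone.

How it is judged:
On the way, in this order (a step that is already met when the one before it is completed fails the run):
1. the small weight stands released in the drawer (x of small_weight_center in the frame of drawer_in between -0.045 and 0.115 m and y of small_weight_center in the frame of drawer_in between -0.11 and 0.11 m and z of small_weight_center in the frame of drawer_in between 0 and 0.03 m and angle between small_weight_center's own z axis and vertical below 0.25 rad and contact force between the fingers and small_weight below 0.1 N), for 0.2 s.
2. the drawer is fully shut with the weight in it (x of small_weight_center in the frame of drawer_in between -0.045 and 0.115 m and y of small_weight_center in the frame of drawer_in between -0.11 and 0.11 m and z of small_weight_center in the frame of drawer_in between 0 and 0.03 m and angle between small_weight_center's own z axis and vertical below 0.25 rad and value of joint drawer below 0.005 m), for 0.2 s.
3. the dial stands at the third notch (value of joint dial between 1.45 and 1.69 rad), for 0.2 s.
4. the shackle is drawn out (value of joint shackle above 0.016 m), for 0.1 s.
At the end, for the whole second after the job is handed in: Weight upright in the drawer, drawer shut within 5 mm; shackle out more than 14 mm; the fingers hold the lock (over 2 N) still, dial up within 0.3 rad, not touching the unit, its centre 0.13 to 0.30 m above the worktop and within 100 mm horizontally of the lug hole (all of step 2 and value of joint shackle above 0.014 m and contact force between the fingers and padlock above 2 N and contact force between padlock and cabinet below 0.1 N and height (world z) of padlock_center between 0.13 and 0.3 m and horizontal distance between padlock_center and lugs below 0.1 m and angle between padlock_center's own z axis and vertical below 0.3 rad and linear speed of padlock below 0.04 m/s); the arm keeps its last pose, push and grip.
It fails at once if one of the other loose things on the bench is moved by more than 30 mm (distance of any of big_weight, timer, tape_roll, jar, beaker, calliper, marker, spanner, hex_key from where it was at the start of the episode above 0.03 m).
It also fails if it takes over 61 s, if anything falls off the work surface, if the arm or the gripper's body presses on something with over 40 N, if the wrist force passes 120 N, or if a joint passes its speed limit or range.

ROBOT

A 6-joint arm with a two-finger parallel gripper is mounted at the origin on a cart in front of the work surface, level with it; the furniture and walls round the work are solid. World frame = base frame: x ahead of the robot, y to its left, z up, the work surface at z = 0. Lengths are in m, angles in rad, forces in N, time in s.
With the tool pointing down it reaches from about 0.275 to 0.75 m from the base axis. Payload 10.2 kg.
Tool frame: the origin (TCP) lies midway between the tips of the shut fingers; the grasp point (between the pads) lies 19 mm behind it (env.grip_point_offset is the distance from the TCP to the grasp point, in m); z points along the fingers, y is the direction in which the jaws open and shut (so a half turn about z gives the same grasp; the last joint's range is limited). The gripper opens to 88 mm and grips with 3 to 60 N. Pads are 18 mm wide; open, the fingers measure 123 mm over their backs; the gripper's body (75 mm by 187 mm) begins 45 mm behind the grasp point.
Start: joints at [1.114, 0.313, 1.498, -0, 1.331, -0.223], TCP at [0.122, 0.511, 0.239] pointing down, gripper open.
Joint ranges: [-2.94, 2.94], [-0.97, 2.17], [0.19, 2.56], [-1.23, 4.37], [0.02, 3.11], [-2.88, 2.88]. Speed limits (rad/s): [2.39, 2.39, 3.01, 3.14, 3.14, 3.14].

INTERFACE

Orientations are given as a rotation vector (axis times angle).
In Python, from bench import env, grab_frame, get_calibration, job gives the robot as it stands.
- The arm moves only by the tool jog_arm, never from a script. Its argument "increments" is a list of rows, each a list of 6 numbers: the shift along the tool's x, y, z in m, then the turn, a rotation vector about the tool's x, y, z in rad. A call has exactly 10 rows; each row shifts and turns the commanded pose from where the row before left it, along the tool's axes as they then stand; what a row does not reach is not made up. A row lasts 1/12 s, in which the tool goes at most 41.7 mm and 7.16 degrees, less where a joint would pass 70% of its speed; a pose out of reach is approached as far as the arm can. A call is refused whole if a number of a shift passes 0.0417 or a number of a turn 0.125, either way. A call with a gripper value outside its range is refused whole. "claw" is the finger opening in m, from 0 to 0.0881, set as the call begins (left out, the last holds). The fingers move at their own pace and stop on an object; the grip force is fixed at half the most. Time passes only in rows, so rows that do not move let the fingers close, or fill a call up. It gives the time, the measured TCP pose, the force and the opening at its end, in the units of the state.
- env.get_obs(): the state, without advancing time (a new reading comes with each control period).
- grab_frame(name): name is "scene" or "top"; returns the picture (420x560x3 uint8, blue, green, red); there is no depth.
- get_calibration(name): a dict with "camera_matrix" (3x3 intrinsics, pixels), "D" ([k1, k2, p1, p2, k3] as OpenCV has them; the pictures are not rectified), "position" and "rotation" of the camera in the world. Camera axes: x right, y up, looking along -z (the intrinsics and any distortion apply to the point x, -y, -z); pixel columns grow to the right and rows downward; lengths in m; the calibration is good to about 2 mm. A picture is of the moment at which its call begins. get_calibration takes no time and is no camera call.
- job.sign_off(): hands the job in, once; it reports no verdict.
The state is a dict: "clock": time; "joint_pos": joint angles; "qd": joint speeds; "tau": joint torques, N m; "tool_pos": TCP position; "tcp_rot": TCP orientation; "contact_force": force on the tool from outside, world axes, zero at the start; "ft_torque": the same for the moment, N m; "gripper_width": opening from 0.0 (shut) to 1.0 (fully open).
Only numpy, scipy, OpenCV 4.12 (cv2) and the standard library are available. Lean on these libraries where they do the work, as an engineer would, in place of code of your own. Each camera call takes 0.05 s, during which the arm holds its last target. There are 200 camera calls.

## Working session

There is one attempt and no reset: what is moved stays moved. The work goes in short steps, Python scripts to look and compute and a tool call to move; the robot and the scene stay as the last step left them, time stands still between calls to the robot, and variables do not carry over. Pictures are saved under pics/ and viewed, about 8 in all and at most 12, crops included, and the job is handed in when it is done.

Besides the shell and the picture viewer there is one more tool, called after "Call:" by a JSON object that holds its "api" and its "payload". jog_arm: Moves the arm, as the interface text tells. Its arguments: {"type":"object","properties":{"increments":{"type":"array"},"claw":{"type":"number"}},"required":["increments"]}

```bash
mkdir -p pics; ls; python3 - <<'E'
from bench import env, grab_frame, get_calibration
import cv2
for n in("scene","top"):
    im=grab_frame(n); cv2.imwrite(f"pics/{n}0.png",im); c=get_calibration(n); print(n,c)
print(env.get_obs(), env.grip_point_offset)
E
```

```text
pics
scene {'camera_matrix': array([[398.63089098,   0.        , 278.25292116],
       [  0.        , 398.63089098, 208.37411643],
       [  0.        ,   0.        ,   1.        ]]), 'D': array([-0.02329887,  0.        ,  0.        ,  0.        ,  0.        ]), 'position': array([-0.32548916, -0.51312798,  0.92695947]), 'rotation': array([ 0.75041241, -0.47685209, -1.02613533])}
top {'camera_matrix': array([[448.45821985,   0.        , 283.33644729],
       [  0.        , 448.45821985, 211.19722192],
       [  0.        ,   0.        ,   1.        ]]), 'D': array([-0.08562016,  0.        ,  0.        ,  0.        ,  0.        ]), 'position': array([ 0.24018886, -0.07015126,  1.58205266]), 'rotation': array([ 0.16163761, -0.17349355, -1.59411292])}
{'clock': 0.1, 'joint_pos': array([ 1.11361468e+00,  3.13384084e-01,  1.49833105e+00,  1.91359473e-05,
        1.33099781e+00, -2.23364654e-01]), 'qd': array([ 0.00031597, -0.00247826, -0.00031102, -0.00143097,  0.00023492,
       -0.00040232]), 'tau': array([ 1.57101029e-03, -4.02812004e+01, -2.52643204e+01,  6.95027411e-02,
        3.42580117e-02, -5.52895960e-05]), 'tool_pos': array([0.12153302, 0.51052448, 0.23823471]), 'tcp_rot': array([-3.66404211e-01, -3.11975808e+00,  1.64890026e-03]), 'contact_force': array([ 0.12579266, -0.33489842, -0.2623605 ]), 'ft_torque': array([ 0.01717313, -0.01551325, -0.00882979]), 'gripper_width': 1.0008024641792128} 0.0187
```

View pics/scene0.png

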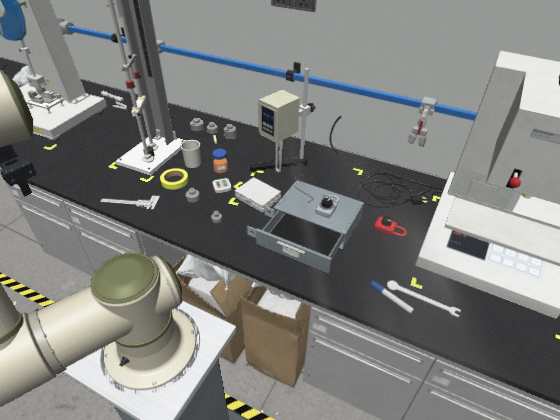

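View pics/top0.png

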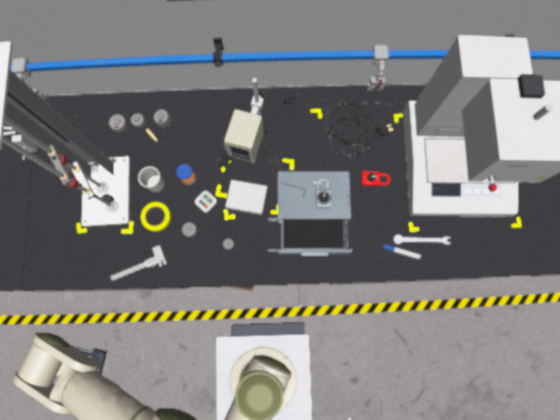

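The scene view shows the cabinet at about (310,225) with its drawer open, and the grey padlock on top at (327,203). A red look-alike is at (388,226). The two loose weights are at scene (216,216)/top (228,244) and scene (192,195)/top (189,229). Three more weights stand at the back, around scene (197–230,125). The smaller loose one should be (216,216), and I'll check that in crops.

```bash
cat > h.py <<'E'
import numpy as np, cv2
from scipy.spatial.transform import Rotation as R
from bench import env, grab_frame, get_calibration
def ray(n,uv):
    c=get_calibration(n); p=cv2.undistortPoints(np.array([[uv]],float),c["camera_matrix"],c["D"])[0,0]
    return c["position"], R.from_rotvec(c["rotation"]).apply([p[0],-p[1],-1])
def at_z(n,uv,z):
    o,d=ray(n,uv); return o+d*(z-o[2])/d[2]
def proj(n,P):
    c=get_calibration(n); q=R.from_rotvec(c["rotation"]).inv().apply(np.atleast_2d(P)-c["position"])*[1,-1,-1]
    return cv2.projectPoints(q,np.zeros(3),np.zeros(3),c["camera_matrix"],c["D"])[0][:,0]
def crop(im,x,y,w,h,s,fn):
    cv2.imwrite(fn,cv2.resize(im[y:y+h,x:x+w],None,fx=s,fy=s,interpolation=cv2.INTER_CUBIC))
E
python3 - <<'E'
from h import *
s=cv2.imread("pics/scene0.png");t=cv2.imread("pics/top0.png")
crop(s,180,180,190,95,4,"pics/a.png")
a=cv2.resize(t[160:260,170:360],None,fx=4,fy=4,interpolation=cv2.INTER_CUBIC);cv2.imwrite("pics/b.png",a)
E
```

```text
(no output)
```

View pics/a.png

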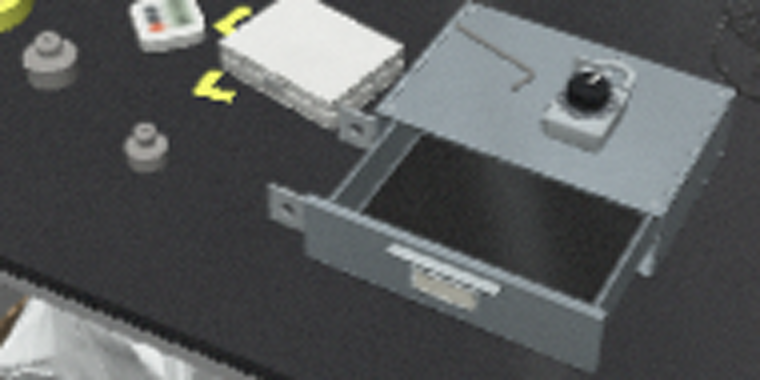

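View pics/b.png

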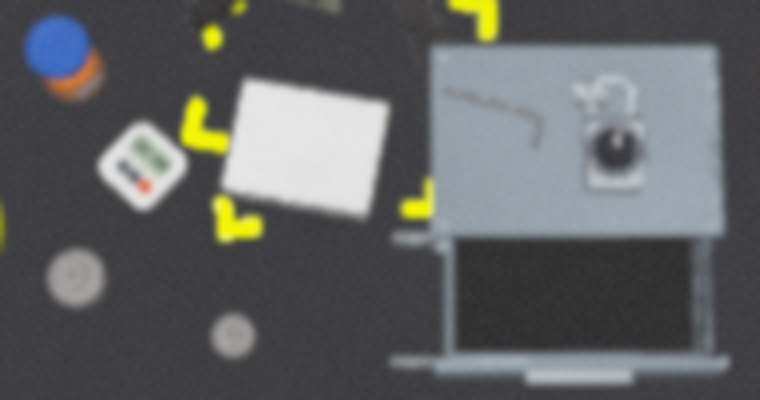

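Crop a confirms the target: the small weight at crop (147,148) is clearly smaller than the one at (50,62). In crop b it is about 42 px across, or 36 mm, against 57 px, or 49 mm. The grey padlock lies on the unit with its shackle toward the back, and the lugs are at the left of the drawer front.

```bash
python3 - <<'E'
from h import *
b=lambda x,y:((x+.5)/4-.5+170,(y+.5)/4-.5+160)
a=lambda x,y:((x+.5)/4-.5+180,(y+.5)/4-.5+180)
print("small", at_z("top",b(233,334),.022), at_z("scene",a(147,150),.026))
print("big", at_z("top",b(76,278),.025))
for n,p in dict(BL=(432,46),BR=(718,46),FR=(723,236),FL=(432,237)).items(): print(n,at_z("top",b(*p),.072))
for n,p in dict(BL=(472,3),BR=(733,95),FR=(655,213),FL=(378,112)).items(): print("s",n,at_z("scene",a(*p),.072))
print("drawerpanel top outer L,R", at_z("top",b(434,371),.07),at_z("top",b(728,371),.07), at_z("scene",a(305,203),.07),at_z("scene",a(603,322),.07))
print("dial",at_z("top",b(614,150),.072+.025+.0165), at_z("scene",a(590,84),.1135))
print("lughole",at_z("scene",a(289,207),.042))
print("padlock body top corners",[at_z("top",b(*p),.097) for p in ((587,122),(643,122),(643,186),(587,186))])
s=cv2.imread("pics/scene0.png");t=cv2.imread("pics/top0.png")
A=cv2.resize(s[190:222,310:342],None,fx=12,fy=12,interpolation=cv2.INTER_CUBIC)
B=cv2.resize(t[174:206,308:340],None,fx=12,fy=12,interpolation=cv2.INTER_CUBIC)
cv2.imwrite("pics/c.png",np.hstack([A,B]))
E
```

```text
small [0.46781143 0.11092612 0.022     ] [0.45506635 0.09937253 0.026     ]
big [0.52109718 0.24931613 0.025     ]
BL [ 0.71048528 -0.07086425  0.072     ]
BR [ 0.70344198 -0.32268523  0.072     ]
FR [ 0.53293271 -0.31637342  0.072     ]
FL [ 0.53949748 -0.06614126  0.072     ]
s BL [ 0.70825041 -0.0786688   0.072     ]
s BR [ 0.69615958 -0.32191351  0.072     ]
s FR [ 0.53540106 -0.31187232  0.072     ]
s FL [ 0.54044293 -0.07217972  0.072     ]
drawerpanel top outer L,R [ 0.42430054 -0.06461352  0.07      ] [ 0.41657721 -0.31388076  0.07      ] [ 0.42304201 -0.07015019  0.07      ] [ 0.41644912 -0.31616139  0.07      ]
dial [ 0.60155206 -0.2218855   0.1135    ] [ 0.60633657 -0.22643676  0.1135    ]
lughole [ 0.43775184 -0.04673776  0.042     ]
padlock body top corners [array([ 0.63096169, -0.20166466,  0.097     ]), array([ 0.62959247, -0.24970887,  0.097     ]), array([ 0.57340282, -0.24672486,  0.097     ]), array([ 0.57479598, -0.19906244,  0.097     ])]
```

View pics/c.png

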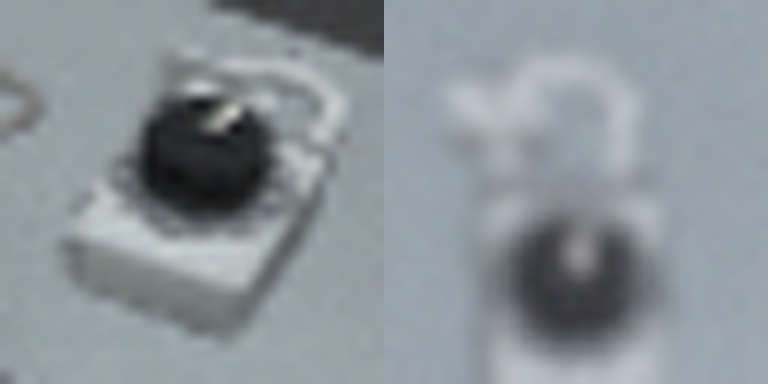

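The close-up shows the dial's white pointer near the shackle side, so it's at a low notch. I'll get its angle from both views, along with the relative pose to the weight.

```bash
cat >> h.py <<'E'
def rel(p,yaw_y=None):
    "tool-frame shift from current TCP to world p"
    o=env.get_obs(); Rt=R.from_rotvec(o["tcp_rot"])
    print("t %.2f tcp %s rel %s w %.3f F %s"%(o["clock"],o["tool_pos"].round(4),Rt.inv().apply(np.array(p)-o["tool_pos"]).round(4),o["gripper_width"],o["contact_force"].round(1)))
    x=Rt.as_matrix()[:,0]; print("tool x yaw %.3f"%np.arctan2(x[1],x[0]),"J",o["joint_pos"].round(3))
E
python3 - <<'E'
from h import *
ca=lambda x,y:((x+.5)/12-.5+310,(y+.5)/12-.5+190)
cb=lambda x,y:((x-384+.5)/12-.5+308,(y+.5)/12-.5+174)
for n,f,p,q in (("scene",ca,(213,130),(240,100)),("top",cb,(576,272),(579,240))):
    P,Q=at_z(n,f(*p),.1135),at_z(n,f(*q),.1135); d=Q-P; print(n,P,Q,np.arctan2(d[1],d[0]))
print("dialtop", at_z("scene",ca(206,150),.1105), at_z("top",cb(575,278),.1105))
print("bodyedge",at_z("scene",ca(237,300),.097),at_z("scene",ca(325,155),.097),at_z("scene",ca(68,230),.097))
rel([.467,.111,.003])
E
```

```text
scene [ 0.60772634 -0.22645166  0.1135    ] [ 0.62261064 -0.22825248  0.1135    ] -0.1204027204320186
top [ 0.60469869 -0.22345336  0.1135    ] [ 0.61396317 -0.22476386  0.1135    ] -0.14052272226013515
dialtop [ 0.60268922 -0.22677547  0.1105    ] [ 0.60370904 -0.22339723  0.1105    ]
bodyedge [ 0.56606339 -0.25130538  0.097     ] [ 0.63103535 -0.25106698  0.097     ] [ 0.57088042 -0.20190143  0.097     ]
t 0.10 tcp [0.1215 0.5105 0.2382] rel [-0.4287 -0.3084  0.2355] w 1.001 F [ 0.1 -0.3 -0.3]
tool x yaw 2.908 J [ 1.114  0.313  1.498  0.     1.331 -0.223]
```

Call:
{"api": "jog_arm", "payload": {"increments": [[-0.0286, -0.0206, 0, 0, 0, 0], [-0.0286, -0.0206, 0, 0, 0, 0], [-0.0286, -0.0206, 0, 0, 0, 0], [-0.0286, -0.0206, 0, 0, 0, 0], [-0.0286, -0.0206, 0, 0, 0, 0], [-0.0286, -0.0206, 0, 0, 0, 0], [-0.0286, -0.0206, 0, 0, 0, 0], [-0.0286, -0.0206, 0, 0, 0, 0], [-0.0286, -0.0206, 0, 0, 0, 0], [-0.0286, -0.0206, 0, 0, 0, 0]], "claw": 0.075}}

```text
clock: 0.93
tool_pos: [0.3528, 0.2425, 0.2387]
tcp_rot: [-0.366, -3.12, 0.0]
contact_force: [0.8, -0.2, -0.2]
gripper_width: 0.846
```

Call:
{"api": "jog_arm", "payload": {"increments": [[-0.0286, -0.0206, 0.01, 0, 0, 0], [-0.0286, -0.0206, 0.01, 0, 0, 0], [-0.0286, -0.0206, 0.01, 0, 0, 0], [-0.0286, -0.0206, 0.01, 0, 0, 0], [-0.0286, -0.0206, 0.01, 0, 0, 0], [0, 0, 0.02, 0, 0, -0.041], [0, 0, 0.02, 0, 0, -0.041], [0, 0, 0.02, 0, 0, -0.041], [0, 0, 0.02, 0, 0, -0.041], [0, 0, 0.02, 0, 0, -0.041]]}}

```text
clock: 1.77
tool_pos: [0.4671, 0.1106, 0.0876]
tcp_rot: [-0.042, -3.141, 0.0]
contact_force: [0.1, -0.4, -0.1]
gripper_width: 0.847
```

```bash
python3 - <<'E'
from h import *
im=grab_frame("scene"); crop(im,140,120,200,150,4,"pics/d.png")
t=grab_frame("top"); cv2.imwrite("pics/t1.png",t)
rel([.467,.111,.003])
E
```

```text
t 1.87 tcp [0.4657 0.1107 0.0863] rel [-0.0018  0.0004  0.0833] w 0.852 F [0.2 0.3 0.2]
tool x yaw 3.113 J [-0.012  0.403  1.815 -0.     0.929 -1.554]
```

View pics/d.png

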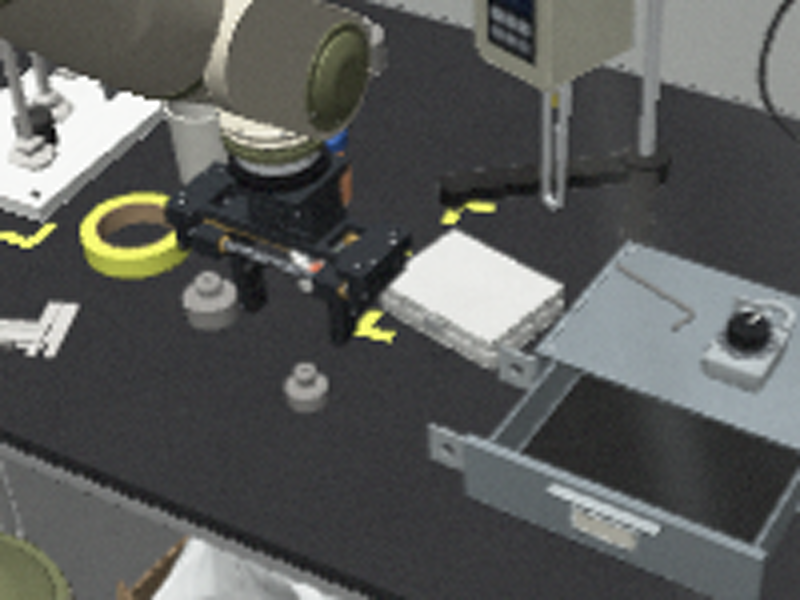

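The gripper hangs above the weight, with fingertips at crop (250,305) and (340,338) and the weight at (307,385). I'll check this against the projected TCP.

```bash
python3 - <<'E'
from h import *
q=lambda P:(proj("scene",P)-[140,120])*4
print("tcp",q([.4657,.1107,.0863]),"floor",q([.4657,.1107,0]),"mid",q([.4657,.1107,.017]))
d=.0375*np.array([.03,1,0])
print(q(np.array([[.4657,.1107,.0863]])+d),q(np.array([[.4657,.1107,.0863]])-d))
t=cv2.imread("pics/top0.png")
print((proj("top",[.467,.111,.022])))
E
```

```text
tcp [[294.48724689 321.70324715]] floor [[303.98733076 399.27819548]] mid [[302.17773203 384.5194958 ]]
[[257.03346818 307.12794338]] [[332.7326936  336.58451634]]
[[227.85531518 243.35481534]]
```

Call:
{"api": "jog_arm", "payload": {"increments": [[-0.001, 0, 0.012, 0, 0, 0], [0, -0.001, 0.012, 0, 0, 0], [0, 0, 0.012, 0, 0, 0], [0, 0, 0.012, 0, 0, 0], [0, 0, 0.012, 0, 0, 0], [0, 0, 0.01, 0, 0, 0], [0, 0, 0.008, 0, 0, 0], [0, 0, 0.005, 0, 0, 0], [0, 0, 0, 0, 0, 0], [0, 0, 0, 0, 0, 0]]}}

```text
clock: 2.7
tool_pos: [0.4686, 0.1097, 0.006]
tcp_rot: [0.045, 3.141, -0.0]
contact_force: [0.4, 0.7, 1.2]
gripper_width: 0.851
```

Call:
{"api": "jog_arm", "payload": {"increments": [[0, 0, 0, 0, 0, 0], [0, 0, 0, 0, 0, 0], [0, 0, 0, 0, 0, 0], [0, 0, 0, 0, 0, 0], [0, 0, 0, 0, 0, 0], [0, 0, 0, 0, 0, 0], [0, 0, 0, 0, 0, 0], [0, 0, 0, 0, 0, 0], [0, 0, 0, 0, 0, 0], [0, 0, 0, 0, 0, 0]], "claw": 0.0}}

```text
clock: 3.53
tool_pos: [0.4684, 0.1098, 0.0058]
tcp_rot: [0.045, 3.141, 0.0]
contact_force: [-0.5, 1.2, 2.5]
gripper_width: 0.395
```

Call:
{"api": "jog_arm", "payload": {"increments": [[0, 0, -0.015, 0, 0, 0], [0, 0, -0.025, 0, 0, 0], [0, 0, -0.03, 0, 0, 0], [0, 0, -0.03, 0, 0, 0], [0, -0.02, -0.01, 0, 0, 0], [-0.003, -0.03, 0, 0, 0, 0], [-0.003, -0.035, 0, 0, 0, 0], [-0.003, -0.035, 0, 0, 0, 0], [-0.003, -0.035, 0, 0, 0, 0], [-0.003, -0.035, 0, 0, 0, 0]]}}

```text
clock: 4.37
tool_pos: [0.4775, -0.0824, 0.1156]
tcp_rot: [-0.045, -3.141, 0.0]
contact_force: [0.6, 0.8, -0.3]
gripper_width: 0.389
```

Call:
{"api": "jog_arm", "payload": {"increments": [[-0.003, -0.035, 0, 0, 0, 0], [0, -0.035, 0, 0, 0, 0], [0, -0.025, 0, 0, 0, 0], [0, -0.0145, 0, 0, 0, 0], [0, 0, 0.01, 0, 0, 0], [0, 0, 0.02, 0, 0, 0], [0, 0, 0.01, 0, 0, 0], [0, 0, 0, 0, 0, 0], [0, 0, 0, 0, 0, 0], [0, 0, 0, 0, 0, 0]]}}

```text
clock: 5.2
tool_pos: [0.4781, -0.1897, 0.0763]
tcp_rot: [0.044, 3.141, -0.001]
contact_force: [-0.6, -0.3, -1.3]
gripper_width: 0.391
```

```bash
python3 - <<'E'
from h import *
im=grab_frame("scene"); crop(im,220,120,160,150,4,"pics/e.png")
rel([.478,-.19,.018])
q=lambda P:(proj("scene",P)-[220,120])*4
print(q([[.478,-.19,.018+.0187],[.4205,-.19,.07],[.536,-.19,.072]]))
E
```

```text
t 5.25 tcp [ 0.4782 -0.1899  0.0765] rel [ 0.0002 -0.0001  0.0585] w 0.390 F [ 0.   0.5 -1.2]
tool x yaw 3.114 J [-0.606  0.481  1.721 -0.     0.938 -2.149]
[[314.13750941 478.50110646]
 [283.69203148 496.76872614]
 [347.15342131 400.02003686]]
```

View pics/e.png

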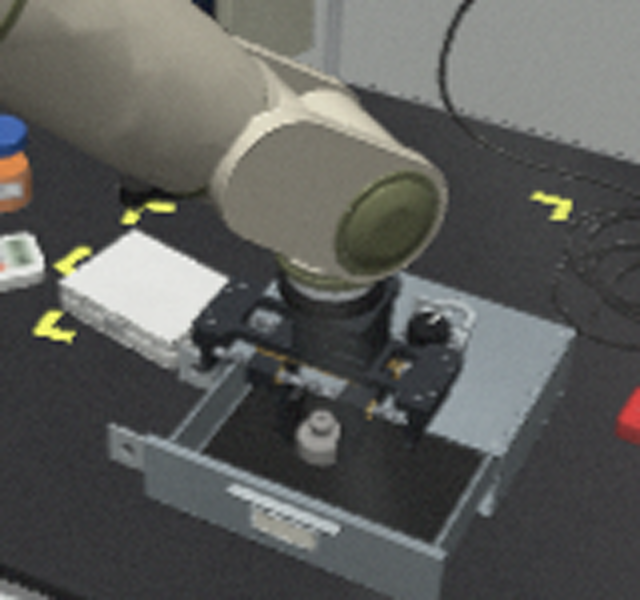

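The weight is held between the fingers at crop (318,440), over the open part of the drawer. I'll lower it and release.

Call:
{"api": "jog_arm", "payload": {"increments": [[0, 0, 0.01, 0, 0, 0], [0, 0, 0.012, 0, 0, 0], [0, 0, 0.012, 0, 0, 0], [0, 0, 0.01, 0, 0, 0], [0, 0, 0.007, 0, 0, 0], [0, 0, 0.004, 0, 0, 0], [0, 0, 0.002, 0, 0, 0], [0, 0, 0.001, 0, 0, 0], [0, 0, 0, 0, 0, 0], [0, 0, 0, 0, 0, 0]]}}

```text
clock: 6.08
tool_pos: [0.4779, -0.1903, 0.0181]
tcp_rot: [0.045, 3.141, -0.001]
contact_force: [1.0, -0.3, -1.4]
gripper_width: 0.392
```

Call:
{"api": "jog_arm", "payload": {"increments": [[0, 0, 0.0007, 0, 0, 0], [0, 0, 0, 0, 0, 0], [0, 0, 0, 0, 0, 0], [0, 0, 0, 0, 0, 0], [0, 0, 0, 0, 0, 0], [0, 0, 0, 0, 0, 0], [0, 0, 0, 0, 0, 0], [0, 0, 0, 0, 0, 0], [0, 0, 0, 0, 0, 0], [0, 0, 0, 0, 0, 0]], "claw": 0.075}}

```text
clock: 6.92
tool_pos: [0.4777, -0.1902, 0.017]
tcp_rot: [-0.045, -3.141, -0.0]
contact_force: [0.2, 0.3, -0.1]
gripper_width: 0.852
```

Call:
{"api": "jog_arm", "payload": {"increments": [[0, 0, -0.01, 0, 0, 0], [0, 0, -0.02, 0, 0, 0], [0, 0, -0.03, 0, 0, 0], [0, 0, -0.03, 0, 0, 0], [0, 0, -0.02, 0, 0, 0], [0.03, 0, 0, 0, 0, 0], [0.035, 0, 0, 0, 0, 0], [0.035, 0, 0, 0, 0, 0], [0, 0, 0, 0, 0, 0], [0, 0, 0, 0, 0, 0]]}}

```text
clock: 7.75
tool_pos: [0.3772, -0.1875, 0.1279]
tcp_rot: [0.048, 3.14, -0.001]
contact_force: [1.0, -0.1, 0.6]
gripper_width: 0.851
```

```bash
python3 - <<'E'
from h import *
im=grab_frame("scene"); crop(im,220,120,160,150,4,"pics/f.png")
rel([.478,-.19,.018])
E
```

```text
t 7.80 tcp [ 0.3782 -0.1878  0.1279] rel [-0.0997  0.0009  0.1101] w 0.848 F [ 0.5 -0.3 -0.1]
tool x yaw 3.112 J [-0.74   0.222  1.938  0.     0.979 -2.281]
```

View pics/f.png

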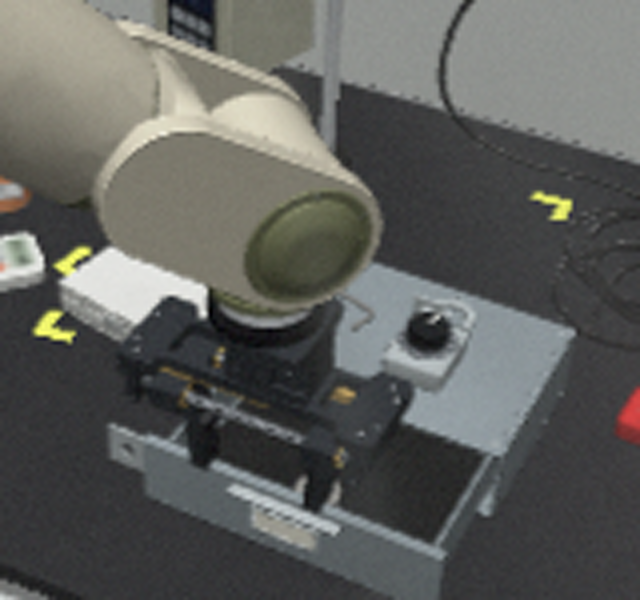

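The weight stands in the drawer, visible at crop (330,490) behind the right finger. Next I'll close the fingers, lower them in front of the panel and push.

Call:
{"api": "jog_arm", "payload": {"increments": [[0, 0, 0.01, 0, 0, 0], [0, 0, 0.02, 0, 0, 0], [0, 0, 0.02, 0, 0, 0], [0, 0, 0.02, 0, 0, 0], [0, 0, 0.018, 0, 0, 0], [0, 0, 0.01, 0, 0, 0], [-0.004, 0, 0, 0, 0, 0], [-0.006, 0, 0, 0, 0, 0], [-0.006, 0, 0, 0, 0, 0], [-0.006, 0, 0, 0, 0, 0]], "claw": 0.0}}

```text
clock: 8.63
tool_pos: [0.4013, -0.1884, 0.0299]
tcp_rot: [0.045, 3.14, -0.002]
contact_force: [0.1, 0.1, 0.1]
gripper_width: 0.117
```

Call:
{"api": "jog_arm", "payload": {"increments": [[-0.007, 0, 0, 0, 0, 0], [-0.008, 0, 0, 0, 0, 0], [-0.008, 0, 0, 0, 0, 0], [-0.008, 0, 0, 0, 0, 0], [-0.008, 0, 0, 0, 0, 0], [-0.008, 0, 0, 0, 0, 0], [-0.008, 0, 0, 0, 0, 0], [-0.008, 0, 0, 0, 0, 0], [-0.008, 0, 0, 0, 0, 0], [-0.008, 0, 0, 0, 0, 0]]}}

```text
clock: 9.47
tool_pos: [0.4795, -0.1902, 0.029]
tcp_rot: [0.045, 3.141, -0.0]
contact_force: [-1.9, 0.3, 1.7]
gripper_width: 0.005
```

Call:
{"api": "jog_arm", "payload": {"increments": [[-0.006, 0, 0, 0, 0, 0], [-0.004, 0, 0, 0, 0, 0], [-0.004, 0, 0, 0, 0, 0], [-0.003, 0, 0, 0, 0, 0], [-0.003, 0, 0, 0, 0, 0], [-0.002, 0, 0, 0, 0, 0], [-0.002, 0, 0, 0, 0, 0], [-0.001, 0, 0, 0, 0, 0], [-0.001, 0, 0, 0, 0, 0], [-0.001, 0, 0, 0, 0, 0]]}}

```text
clock: 10.3
tool_pos: [0.5057, -0.191, 0.029]
tcp_rot: [-0.045, -3.141, -0.0]
contact_force: [-0.9, -0.3, -0.2]
gripper_width: 0.01
```

Call:
{"api": "jog_arm", "payload": {"increments": [[-0.001, 0, 0, 0, 0, 0], [-0.001, 0, 0, 0, 0, 0], [-0.001, 0, 0, 0, 0, 0], [-0.001, 0, 0, 0, 0, 0], [-0.001, 0, 0, 0, 0, 0], [-0.001, 0, 0, 0, 0, 0], [-0.001, 0, 0, 0, 0, 0], [-0.001, 0, 0, 0, 0, 0], [0, 0, 0, 0, 0, 0], [0, 0, 0, 0, 0, 0]]}}

```text
clock: 11.13
tool_pos: [0.5085, -0.1908, 0.0286]
tcp_rot: [-0.044, -3.128, -0.005]
contact_force: [-36.1, -4.0, 19.2]
gripper_width: 0.007
```

The push force reached −36 N, so the drawer is against its stop. I'll back off, rise and pre-rotate the wrist a quarter turn so the jaws end up along y after turning the dial.

Call:
{"api": "jog_arm", "payload": {"increments": [[0.005, 0, 0, 0, 0, 0], [0.015, 0, 0, 0, 0, 0], [0.01, 0, -0.02, 0, 0, 0], [0, 0, -0.03, 0, 0, 0], [0, 0, -0.035, 0, 0, 0], [0, 0, -0.035, 0, 0, 0], [0, 0, -0.01, 0, 0, 0.112], [0, 0, 0, 0, 0, 0.112], [0, 0, 0, 0, 0, 0.112], [0, 0, 0, 0, 0, 0.112]]}}

```text
clock: 11.97
tool_pos: [0.484, -0.1904, 0.1595]
tcp_rot: [0.75, 3.049, -0.0]
contact_force: [-0.9, -0.7, -0.2]
gripper_width: 0.006
```

Call:
{"api": "jog_arm", "payload": {"increments": [[0, 0, 0, 0, 0, 0.112], [0, 0, 0, 0, 0, 0.112], [0, 0, 0, 0, 0, 0.112], [0, 0, 0, 0, 0, 0.112], [0, 0, 0, 0, 0, 0.112], [0, 0, 0, 0, 0, 0.112], [0, 0, 0, 0, 0, 0.112], [0, 0, 0, 0, 0, 0.112], [0, 0, 0, 0, 0, 0.112], [0, 0, 0, 0, 0, 0.112]], "claw": 0.06}}

```text
clock: 12.8
tool_pos: [0.484, -0.1904, 0.1592]
tcp_rot: [2.256, 2.186, 0.001]
contact_force: [0.5, 0.5, 0.5]
gripper_width: 0.681
```

```bash
python3 - <<'E'
from h import *
im=grab_frame("scene"); t=grab_frame("top"); cv2.imwrite("pics/t2.png",t)
A=cv2.resize(im[150:270,225:375],None,fx=5,fy=5,interpolation=cv2.INTER_CUBIC); cv2.imwrite("pics/g.png",A)
rel([.603,-.2245,.1025])
q=lambda P:(proj("scene",P)-[225,150]+.5)*5-.5
print("expected panel outer top L/C, dial, eye",q([[.525,-.065,.07],[.525,-.192,.07],[.603,-.2245,.1135],[.648,-.2085,.085]]))
E
```

```text
t 12.90 tcp [ 0.4839 -0.1904  0.1592] rel [-0.0309  0.1199  0.0567] w 0.681 F [-0.5  0.6  0.7]
tool x yaw 1.544 J [-0.6    0.378  1.625  0.     1.137 -0.573]
expected panel outer top L/C, dial, eye [[226.75067334 302.99443173]
 [406.56118603 366.0326867 ]
 [507.81595508 257.22203573]
 [506.52118063 243.6696499 ]]
```

View pics/g.png

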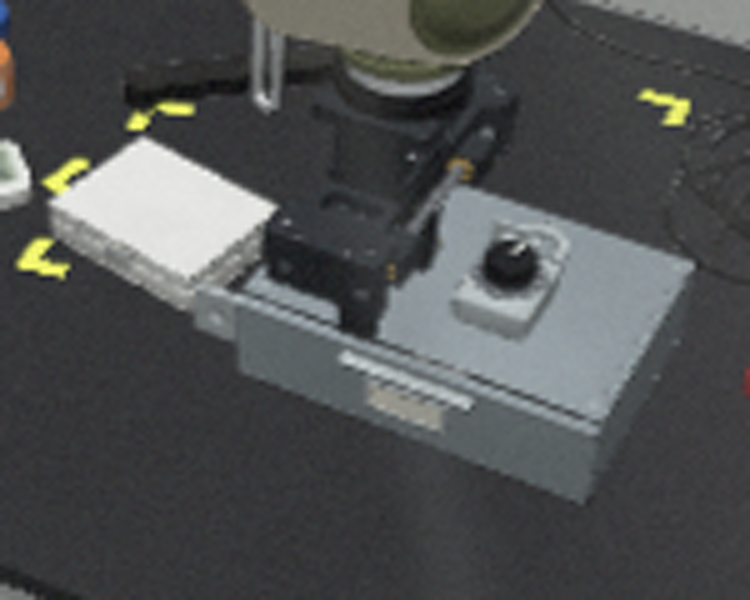

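The drawer is shut, with its panel flush against the unit. The dial top is at crop (512,258), within 1 px of the prediction. Next I'll move over the dial and go down.

Call:
{"api": "jog_arm", "payload": {"increments": [[-0.0064, 0.018, 0, 0, 0, 0], [-0.0064, 0.03, 0, 0, 0, 0], [-0.0064, 0.03, 0, 0, 0, 0], [-0.0064, 0.027, 0, 0, 0, 0], [-0.0064, 0.015, 0, 0, 0, 0], [0, 0, 0.012, 0, 0, 0], [0, 0, 0.015, 0, 0, 0], [0, 0, 0.012, 0, 0, 0], [0, 0, 0.0, 0, 0, 0], [0, 0, 0, 0, 0, 0]]}}

```text
clock: 13.73
tool_pos: [0.6022, -0.2252, 0.1195]
tcp_rot: [-2.248, -2.193, 0.001]
contact_force: [0.4, 1.3, -0.3]
gripper_width: 0.679
```

```bash
python3 - <<'E'
from h import *
im=grab_frame("scene")
A=cv2.resize(im[165:235,280:370],None,fx=8,fy=8,interpolation=cv2.INTER_CUBIC); cv2.imwrite("pics/g2.png",A)
rel([.603,-.2255,.1025])
E
```

```text
t 13.78 tcp [ 0.6027 -0.2254  0.1205] rel [-0.      0.0003  0.018 ] w 0.679 F [-0.1 -0.  -0.7]
tool x yaw 1.546 J [-0.54   0.675  1.254  0.     1.213 -0.515]
```

View pics/g2.png

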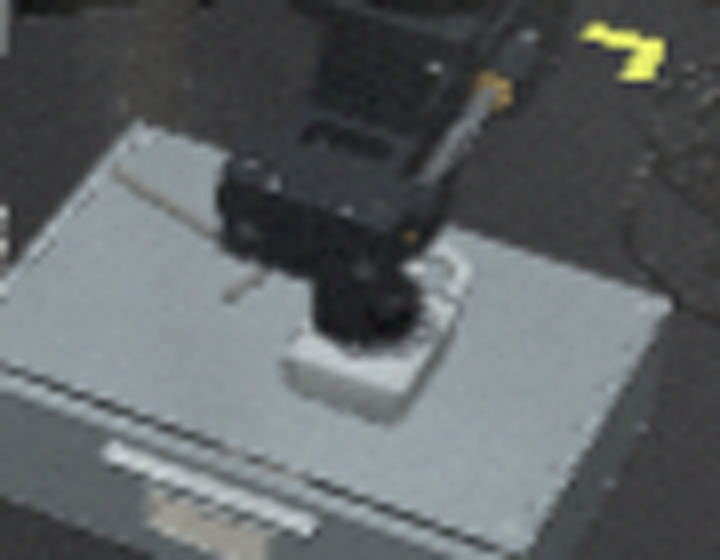

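The near finger stands just in front of the dial at crop (350,300), aligned as expected. I've used 10 views, so I'll descend and grip without another picture.

Call:
{"api": "jog_arm", "payload": {"increments": [[0, 0, 0.006, 0, 0, 0], [0, 0, 0.006, 0, 0, 0], [0, 0, 0.004, 0, 0, 0], [0, 0, 0.002, 0, 0, 0], [0, 0, 0, 0, 0, 0], [0, 0, 0, 0, 0, 0], [0, 0, 0, 0, 0, 0], [0, 0, 0, 0, 0, 0], [0, 0, 0, 0, 0, 0], [0, 0, 0, 0, 0, 0]]}}

```text
clock: 14.62
tool_pos: [0.6029, -0.2255, 0.1022]
tcp_rot: [2.25, 2.192, 0.0]
contact_force: [0.5, 0.6, -0.2]
gripper_width: 0.684
```

Call:
{"api": "jog_arm", "payload": {"increments": [[0, 0, 0, 0, 0, 0], [0, 0, 0, 0, 0, 0], [0, 0, 0, 0, 0, 0], [0, 0, 0, 0, 0, 0], [0, 0, 0, 0, 0, 0], [0, 0, 0, 0, 0, 0], [0, 0, 0, 0, 0, 0], [0, 0, 0, 0, 0, 0], [0, 0, 0, 0, 0, 0], [0, 0, 0, 0, 0, 0]], "claw": 0.0}}

```text
clock: 15.45
tool_pos: [0.603, -0.2255, 0.1021]
tcp_rot: [2.25, 2.192, 0.0]
contact_force: [3.0, 0.2, 0.3]
gripper_width: 0.347
```

```bash
python3 - <<'E'
from h import *
rel([.603,-.2255,.1025]); print(env.get_obs()["ft_torque"])
E
```

```text
t 15.45 tcp [ 0.603  -0.2255  0.1021] rel [ 0.      0.     -0.0004] w 0.347 F [3.  0.2 0.3]
tool x yaw 1.545 J [-0.54   0.695  1.27   0.     1.177 -0.514]
[-0.06487491 -0.45334505 -0.03207352]
```

Gripping the knob: the opening reads 30.6 mm, and the 36 mm weight read 1.5 mm low in the same way. Now turning clockwise (+tool z), notch by notch.

Call:
{"api": "jog_arm", "payload": {"increments": [[0, 0, 0, 0, 0, 0.0655], [0, 0, 0, 0, 0, 0.0655], [0, 0, 0, 0, 0, 0.0655], [0, 0, 0, 0, 0, 0.0655], [0, 0, 0, 0, 0, 0.0655], [0, 0, 0, 0, 0, 0.0655], [0, 0, 0, 0, 0, 0.0655], [0, 0, 0, 0, 0, 0.0655], [0, 0, 0, 0, 0, 0], [0, 0, 0, 0, 0, 0]]}}

```text
clock: 16.28
tool_pos: [0.6023, -0.2249, 0.1021]
tcp_rot: [-2.738, -1.537, 0.001]
contact_force: [-3.1, 4.2, 4.2]
gripper_width: 0.348
```

```bash
python3 - <<'E'
from h import *
rel([.603,-.2255,.1025]); print(env.get_obs()["ft_torque"])
E
```

```text
t 16.28 tcp [ 0.6023 -0.2249  0.1021] rel [-0.0002  0.0009 -0.0004] w 0.348 F [-3.1  4.2  4.2]
tool x yaw 1.023 J [-0.539  0.694  1.271  0.     1.179  0.008]
[0.5944419  0.63227546 0.21416289]
```

Call:
{"api": "jog_arm", "payload": {"increments": [[0, 0, 0, 0, 0, 0.0655], [0, 0, 0, 0, 0, 0.0655], [0, 0, 0, 0, 0, 0.0655], [0, 0, 0, 0, 0, 0.0655], [0, 0, 0, 0, 0, 0.0655], [0, 0, 0, 0, 0, 0.0655], [0, 0, 0, 0, 0, 0.0655], [0, 0, 0, 0, 0, 0.0655], [0, 0, 0, 0, 0, 0], [0, 0, 0, 0, 0, 0]]}}

```text
clock: 17.12
tool_pos: [0.6024, -0.2249, 0.1021]
tcp_rot: [-3.043, -0.776, 0.002]
contact_force: [-3.5, 5.2, 4.5]
gripper_width: 0.352
```

Call:
{"api": "jog_arm", "payload": {"increments": [[0, 0, 0, 0, 0, 0.0655], [0, 0, 0, 0, 0, 0.0655], [0, 0, 0, 0, 0, 0.0655], [0, 0, 0, 0, 0, 0.0655], [0, 0, 0, 0, 0, 0.0655], [0, 0, 0, 0, 0, 0.0655], [0, 0, 0, 0, 0, 0.0655], [0, 0, 0, 0, 0, 0.0655], [0, 0, 0, 0, 0, 0.03], [0, 0, 0, 0, 0, 0]]}}

```text
clock: 17.95
tool_pos: [0.6026, -0.225, 0.1021]
tcp_rot: [-3.139, 0.088, 0.001]
contact_force: [-2.6, 4.7, 3.1]
gripper_width: 0.352
```

```bash
python3 - <<'E'
from h import *
rel([.603,-.2255,.1025]); print(env.get_obs()["ft_torque"])
E
```

```text
t 17.95 tcp [ 0.6026 -0.225   0.1021] rel [ 0.0004  0.0005 -0.0004] w 0.352 F [-2.6  4.7  3.1]
tool x yaw -0.056 J [-0.539  0.694  1.27   0.     1.178  1.087]
[0.81640985 0.52929372 0.00835708]
```

Call:
{"api": "jog_arm", "payload": {"increments": [[0, 0, 0, 0, 0, -0.03], [0, 0, 0, 0, 0, 0], [0, 0, 0, 0, 0, 0], [0, 0, 0, 0, 0, 0], [0, 0, 0, 0, 0, 0], [0, 0, -0.01, 0, 0, 0], [0, 0, -0.02, 0, 0, 0], [0, 0, -0.03, 0, 0, 0], [0, 0, 0, 0, 0, 0], [0, 0, 0, 0, 0, 0]], "claw": 0.064}}

```text
clock: 18.78
tool_pos: [0.6035, -0.2259, 0.1643]
tcp_rot: [3.139, -0.043, 0.005]
contact_force: [0.0, 1.0, -0.2]
gripper_width: 0.727
```

```bash
python3 - <<'E'
from h import *
im=grab_frame("scene"); t=grab_frame("top"); cv2.imwrite("pics/t3.png",t); cv2.imwrite("pics/s3.png",im)
A=cv2.resize(im[185:225,300:350],None,fx=15,fy=15,interpolation=cv2.INTER_CUBIC); cv2.imwrite("pics/g3.png",A)
rel([.593,-.2255,.079])
E
```

```text
t 18.88 tcp [ 0.6026 -0.2254  0.1616] rel [-0.0095  0.0004  0.0826] w 0.728 F [ 0.1 -0.2 -0.5]
tool x yaw -0.027 J [-0.54   0.636  1.208 -0.     1.298  1.058]
```

View pics/g3.png

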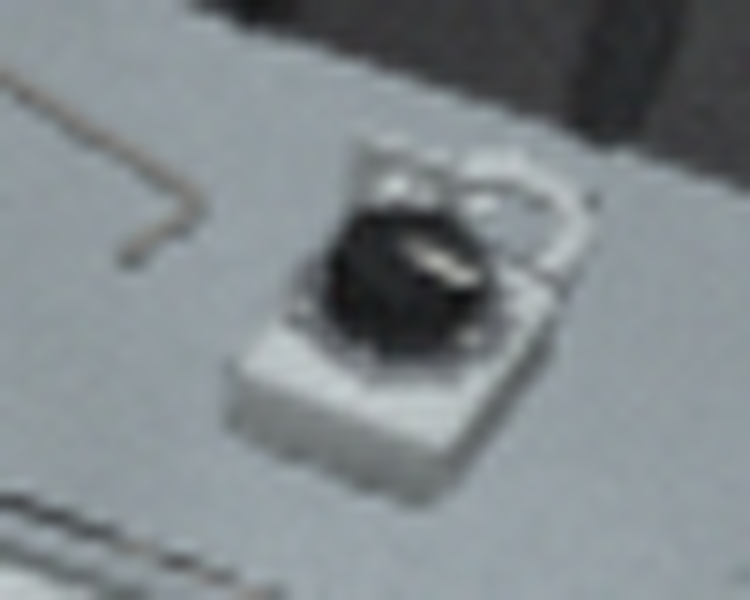

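The pointer now runs from crop (415,243) to (472,278), roughly across the body. I'll convert that to an angle.

```bash
python3 - <<'E'
from h import *
f=lambda x,y:((x+.5)/15-.5+300,(y+.5)/15-.5+185)
W=lambda p,z:at_z("scene",f(*p),z)
ang=lambda p,q,z:np.arctan2(*(W(q,z)-W(p,z))[[1,0]])
print("pointer",ang((412,241),(474,279),.1135),"front edge(-y dir)+pi/2",ang((237,370),(432,445),.097)+np.pi/2,"right edge",ang((432,445),(552,292),.097))
print("dial centre top",W((408,270),.1125)," front corners",W((237,370),.097),W((432,445),.097),W((552,292),.097))
print("hexkey end",W((130,258),.074),W((205,208),.074),"eye top",W((370,140),.098),W((440,155),.098))
t=cv2.imread("pics/t3.png")
E
```

```text
pointer -1.8950852761943509 front edge(-y dir)+pi/2 -0.06134285785312077 right edge -0.08426853075481909
dial centre top [ 0.59822691 -0.22843144  0.1125    ]  front corners [ 0.56890691 -0.20316211  0.097     ] [ 0.56614771 -0.24808566  0.097     ] [ 0.6234545  -0.25292629  0.097     ]
hexkey end [ 0.61702621 -0.15918272  0.074     ] [ 0.64053988 -0.16706936  0.074     ] eye top [ 0.65166538 -0.19972254  0.098     ] [ 0.65402797 -0.21522987  0.098     ]
```

The reading of about 1.83 rad falls between notches, but the pointer is only about 4 px long. I'll measure it more precisely, in the same way on the start image and the current one.

```bash
python3 - <<'E'
from h import *
th=np.linspace(0,2*np.pi,60)
for fn in("pics/scene0.png","pics/s3.png"):
    g=cv2.cvtColor(cv2.imread(fn),cv2.COLOR_BGR2GRAY).astype(float)
    x0,y0,s=310,190,8
    G=cv2.resize(g[y0:y0+32,x0:x0+32],None,fx=s,fy=s,interpolation=cv2.INTER_CUBIC)
    def sil(c):
        P=np.vstack([np.c_[c[0]+.016*np.cos(th),c[1]+.016*np.sin(th),np.full(60,z)] for z in(.1135,.102)])
        return cv2.convexHull((((proj("scene",P)-[x0,y0]+.5)*s-.5)).astype(np.float32)).astype(int)
    best=None
    for dx in np.arange(-.010,.0105,.001):
        for dy in np.arange(-.010,.0105,.001):
            c=(.6026+dx,-.2255+dy); m=np.zeros(G.shape,np.uint8); cv2.fillPoly(m,[sil(c)],1)
            o=cv2.dilate(m,np.ones((17,17)))-m
            v=G[o>0].mean()-G[m>0].mean()
            if best is None or v>best[0]: best=(v,c,m)
    v,c,m=best; m2=cv2.erode(m,np.ones((5,5)))
    # rectify top face to world
    n=64; yy,xx=np.mgrid[:n,:n]; X=(xx-31.5)*.0005; Y=(yy-31.5)*.0005
    uv=proj("scene",np.c_[(c[0]+X).ravel(),(c[1]+Y).ravel(),np.full(n*n,.1135)]).astype(np.float32)
    T=cv2.remap(g.astype(np.float32),uv[:,0].reshape(n,n),uv[:,1].reshape(n,n),cv2.INTER_CUBIC)
    r=np.hypot(X,Y); w=np.where(r<.0145,np.clip(T-80,0,None),0); W=w.sum()
    mx,my=(w*X).sum()/W,(w*Y).sum()/W
    C=np.cov(np.c_[X.ravel(),Y.ravel()].T,aweights=w.ravel()); e,V=np.linalg.eigh(C); d=V[:,1]
    print(fn,v,c,"centroid mm",mx*1e3,my*1e3,"dir from centre",np.arctan2(my,mx),"pca",np.arctan2(d[1],d[0]),np.sqrt(e)*1e3,T[r<.0145].max())
E
```

```text
pics/scene0.png 61.52582839478347 (np.float64(0.5926), np.float64(-0.2275)) centroid mm 14.25 1.6374103908536124 dir from centre 0.11440424514226624 pca 1.5707963267948966 [0.         0.60321421] 84.655045
pics/s3.png 51.93964353843296 (np.float64(0.6006), np.float64(-0.2265)) centroid mm 1.5647099072842565 -8.14978005159137 dir from centre -1.3811104388510733 pca 1.2377847712257333 [1.68827413 3.81612849] 168.87262
```

The centre-to-pointer direction (−1.38) and the line fit (−1.90) average about −1.6 rad in the world frame. That fits notch 3 at 1.57 and not notch 4, and it agrees with the 1.60 rad I turned from a start near 0. Gripping the body now. The drawing force will confirm it.

Call:
{"api": "jog_arm", "payload": {"increments": [[-0.005, 0, 0.01, 0, 0, 0], [-0.0045, 0, 0.015, 0, 0, 0], [0, 0, 0.015, 0, 0, 0], [0, 0, 0.015, 0, 0, 0], [0, 0, 0.012, 0, 0, 0], [0, 0, 0.008, 0, 0, 0], [0, 0, 0.005, 0, 0, 0], [0, 0, 0.002, 0, 0, 0], [0, 0, 0, 0, 0, 0], [0, 0, 0, 0, 0, 0]]}}

```text
clock: 19.72
tool_pos: [0.5936, -0.2253, 0.0806]
tcp_rot: [3.141, -0.043, 0.001]
contact_force: [0.2, -0.0, 0.1]
gripper_width: 0.728
```

Call:
{"api": "jog_arm", "payload": {"increments": [[0, 0, 0, 0, 0, 0], [0, 0, 0, 0, 0, 0], [0, 0, 0, 0, 0, 0], [0, 0, 0, 0, 0, 0], [0, 0, 0, 0, 0, 0], [0, 0, 0, 0, 0, 0], [0, 0, 0, 0, 0, 0], [0, 0, 0, 0, 0, 0], [0, 0, 0, 0, 0, 0], [0, 0, 0, 0, 0, 0]], "claw": 0.0}}

```text
clock: 20.55
tool_pos: [0.5935, -0.2252, 0.0806]
tcp_rot: [3.141, -0.043, 0.001]
contact_force: [-1.4, 1.6, 5.1]
gripper_width: 0.587
```

Call:
{"api": "jog_arm", "payload": {"increments": [[0, 0, -0.001, 0, 0, 0], [-0.002, 0, 0, 0, 0, 0], [-0.003, 0, 0, 0, 0, 0], [-0.003, 0, 0, 0, 0, 0], [-0.003, 0, 0, 0, 0, 0], [-0.003, 0, 0, 0, 0, 0], [-0.003, 0, 0, 0, 0, 0], [-0.003, 0, 0, 0, 0, 0], [-0.002, 0, 0, 0, 0, 0], [-0.002, 0, 0, 0, 0, 0]]}}

```text
clock: 21.38
tool_pos: [0.5689, -0.2241, 0.0808]
tcp_rot: [-3.14, 0.042, 0.001]
contact_force: [3.3, 5.1, -4.0]
gripper_width: 0.59
```

Call:
{"api": "jog_arm", "payload": {"increments": [[-0.0015, 0, 0, 0, 0, 0], [-0.0015, 0, 0, 0, 0, 0], [-0.0015, 0, 0, 0, 0, 0], [-0.0015, 0, 0, 0, 0, 0], [-0.0015, 0, 0, 0, 0, 0], [0, 0, 0, 0, 0, 0], [0, 0, 0, 0, 0, 0], [0, 0, 0, 0, 0, 0], [0, 0, 0, 0, 0, 0], [0, 0, 0, 0, 0, 0]]}}

```text
clock: 22.22
tool_pos: [0.5635, -0.2238, 0.0814]
tcp_rot: [3.141, -0.042, 0.007]
contact_force: [12.8, 6.9, -5.1]
gripper_width: 0.589
```

Call:
{"api": "jog_arm", "payload": {"increments": [[0, -0.001, 0, 0, 0, 0], [0, -0.001, 0, 0, 0, 0], [0, 0, 0, 0, 0, 0], [-0.001, 0, 0, 0, 0, 0], [-0.001, 0, 0, 0, 0, 0], [-0.001, 0, 0, 0, 0, 0], [0, 0, 0, 0, 0, 0], [0, 0, 0, 0, 0, 0], [0, 0, 0, 0, 0, 0], [0, 0, 0, 0, 0, 0]]}}

```text
clock: 23.05
tool_pos: [0.5614, -0.2222, 0.0817]
tcp_rot: [3.14, -0.043, 0.011]
contact_force: [17.1, 5.7, -6.3]
gripper_width: 0.587
```

The force was only 3 N at 24.5 mm of travel, past any slack, and then rose at about 30 mm. So the shackle slid out and is now at its stop. I'll move back toward the eye and watch for side load.

Call:
{"api": "jog_arm", "payload": {"increments": [[0.002, 0, 0, 0, 0, 0], [0.003, 0.001, 0, 0, 0, 0], [0.003, 0.001, 0, 0, 0, 0], [0.003, 0, 0, 0, 0, 0], [0.003, 0, 0, 0, 0, 0], [0.003, 0, 0, 0, 0, 0], [0.003, 0, 0, 0, 0, 0], [0, 0, 0, 0, 0, 0], [0, 0, 0, 0, 0, 0], [0, 0, 0, 0, 0, 0]]}}

```text
clock: 23.88
tool_pos: [0.5789, -0.225, 0.081]
tcp_rot: [3.141, -0.043, 0.0]
contact_force: [-0.3, -0.2, -4.3]
gripper_width: 0.586
```

```bash
python3 - <<'E'
from h import *
im=grab_frame("scene"); cv2.imwrite("pics/s4.png",im); t=grab_frame("top"); cv2.imwrite("pics/t4.png",t)
A=cv2.resize(im[180:225,290:345],None,fx=14,fy=12,interpolation=cv2.INTER_CUBIC)
A=cv2.resize(im[180:225,295:345],None,fx=8,fy=8,interpolation=cv2.INTER_CUBIC)
B=cv2.resize(t[170:215,300:350],None,fx=8,fy=8,interpolation=cv2.INTER_CUBIC)
cv2.imwrite("pics/g4.png",np.hstack([A,B]))
rel([.593,-.2255,.079])
q=lambda n,P,o:(proj(n,P)-o+.5)*8-.5
for x in(.640,.648,.656): print(x,q("scene",[x,-.208,.098],[295,180]),q("top",[x,-.208,.098],[300,170])+[400,0])
E
```

```text
t 23.98 tcp [ 0.5788 -0.2249  0.081 ] rel [0.0142 0.0003 0.002 ] w 0.583 F [ 0.3  0.1 -4. ]
tool x yaw -0.027 J [-0.559  0.673  1.37  -0.     1.099  1.039]
0.64 [[245.25946888 136.52360724]] [[548.44728109 143.10235039]]
0.648 [[252.54626128 125.4635544 ]] [[547.56341477 125.10105774]]
0.656 [[259.77261388 114.49485927]] [[546.6803672  107.14177564]]
```

View pics/g4.png

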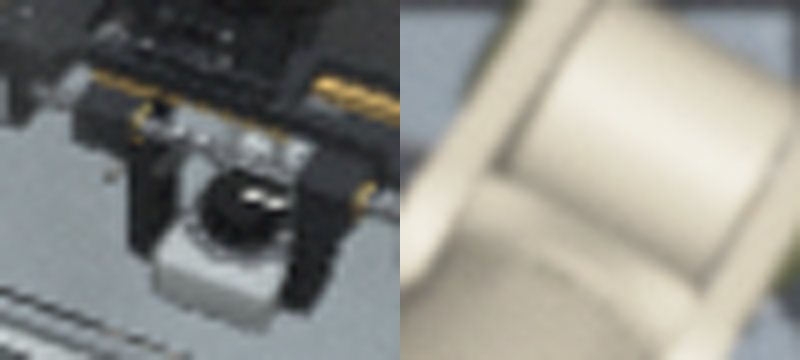

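Side loads are gone and the wrist carries only the lock's weight (−4 N). The lock sits level between the fingers, with the shackle hidden behind the gripper. This was picture 12, so from here I'll feel for the body touching the eye plate and then back off about 5.5 mm.

Call:
{"api": "jog_arm", "payload": {"increments": [[0.003, 0, 0, 0, 0, 0], [0.003, 0, 0, 0, 0, 0], [0.003, 0, 0, 0, 0, 0], [0.003, 0, 0, 0, 0, 0], [0.003, 0, 0, 0, 0, 0], [0.003, 0, 0, 0, 0, 0], [0.003, 0, 0, 0, 0, 0], [0.003, 0, 0, 0, 0, 0], [0, 0, 0, 0, 0, 0], [0, 0, 0, 0, 0, 0]]}}

```text
clock: 24.82
tool_pos: [0.603, -0.2255, 0.081]
tcp_rot: [3.141, -0.043, 0.0]
contact_force: [-0.0, -0.5, -3.8]
gripper_width: 0.587
```

Call:
{"api": "jog_arm", "payload": {"increments": [[0.001, 0, 0, 0, 0, 0], [0.001, 0, 0, 0, 0, 0], [0, 0, 0, 0, 0, 0], [0, 0, 0, 0, 0, 0], [0, 0, 0, 0, 0, 0], [0, 0, 0, 0, 0, 0], [0, 0, 0, 0, 0, 0], [0, 0, 0, 0, 0, 0], [0, 0, 0, 0, 0, 0], [0, 0, 0, 0, 0, 0]]}}

```text
clock: 25.65
tool_pos: [0.6048, -0.2255, 0.081]
tcp_rot: [-3.141, 0.043, -0.0]
contact_force: [1.2, -0.1, -4.3]
gripper_width: 0.585
```

Call:
{"api": "jog_arm", "payload": {"increments": [[0.001, 0, 0, 0, 0, 0], [0.001, 0, 0, 0, 0, 0], [0.0, 0, 0, 0, 0, 0], [0, 0, 0, 0, 0, 0], [0, 0, 0, 0, 0, 0], [0, 0, 0, 0, 0, 0], [0, 0, 0, 0, 0, 0], [0, 0, 0, 0, 0, 0], [0, 0, 0, 0, 0, 0], [0, 0, 0, 0, 0, 0]]}}

```text
clock: 26.48
tool_pos: [0.6068, -0.2256, 0.081]
tcp_rot: [3.141, -0.043, -0.0]
contact_force: [-0.1, -0.5, -4.6]
gripper_width: 0.585
```

Call:
{"api": "jog_arm", "payload": {"increments": [[0.001, 0, 0, 0, 0, 0], [0.001, 0, 0, 0, 0, 0], [0.0, 0, 0, 0, 0, 0], [0, 0, 0, 0, 0, 0], [0, 0, 0, 0, 0, 0], [0, 0, 0, 0, 0, 0], [0, 0, 0, 0, 0, 0], [0, 0, 0, 0, 0, 0], [0, 0, 0, 0, 0, 0], [0, 0, 0, 0, 0, 0]]}}

```text
clock: 27.32
tool_pos: [0.6088, -0.2256, 0.081]
tcp_rot: [3.141, -0.043, 0.0]
contact_force: [-0.2, -0.4, -4.3]
gripper_width: 0.586
```

Call:
{"api": "jog_arm", "payload": {"increments": [[0.001, 0, 0, 0, 0, 0], [0.001, 0, 0, 0, 0, 0], [0.0, 0, 0, 0, 0, 0], [0, 0, 0, 0, 0, 0], [0, 0, 0, 0, 0, 0], [0, 0, 0, 0, 0, 0], [0, 0, 0, 0, 0, 0], [0, 0, 0, 0, 0, 0], [0, 0, 0, 0, 0, 0], [0, 0, 0, 0, 0, 0]]}}

```text
clock: 28.15
tool_pos: [0.6107, -0.2257, 0.081]
tcp_rot: [-3.141, 0.043, 0.001]
contact_force: [-3.9, -0.5, -3.7]
gripper_width: 0.59
```

Call:
{"api": "jog_arm", "payload": {"increments": [[0.001, 0, 0, 0, 0, 0], [0.001, 0, 0, 0, 0, 0], [0.0, 0, 0, 0, 0, 0], [0, 0, 0, 0, 0, 0], [0, 0, 0, 0, 0, 0], [0, 0, 0, 0, 0, 0], [0, 0, 0, 0, 0, 0], [0, 0, 0, 0, 0, 0], [0, 0, 0, 0, 0, 0], [0, 0, 0, 0, 0, 0]]}}

```text
clock: 28.98
tool_pos: [0.6109, -0.2258, 0.0808]
tcp_rot: [-3.141, 0.042, 0.009]
contact_force: [-16.6, -0.7, 1.3]
gripper_width: 0.585
```

Contact is at TCP x ≈ 0.6105, which puts the eye at about 0.650, as expected. I'll back off so the plate stands in the gap, then lift gently and check the force.

Call:
{"api": "jog_arm", "payload": {"increments": [[-0.003, 0, 0, 0, 0, 0], [-0.003, 0, 0, 0, 0, 0], [-0.0018, 0, 0, 0, 0, 0], [0, 0, 0, 0, 0, 0], [0, 0, -0.002, 0, 0, 0], [0, 0, -0.002, 0, 0, 0], [0, 0, -0.002, 0, 0, 0], [0, 0, 0, 0, 0, 0], [0, 0, 0, 0, 0, 0], [0, 0, 0, 0, 0, 0]]}}

```text
clock: 29.82
tool_pos: [0.6051, -0.2255, 0.087]
tcp_rot: [-3.141, 0.043, 0.0]
contact_force: [-0.3, 0.4, -4.3]
gripper_width: 0.587
```

Call:
{"api": "jog_arm", "payload": {"increments": [[0, 0, -0.003, 0, 0, 0], [0, 0, -0.005, 0, 0, 0], [0, 0, -0.007, 0, 0, 0], [0, 0, -0.008, 0, 0, 0], [0, 0, -0.01, 0, 0, 0], [0, 0, -0.01, 0, 0, 0], [0, 0, -0.01, 0, 0, 0], [0, 0, -0.008, 0, 0, 0], [0, 0, -0.005, 0, 0, 0], [0, 0, -0.002, 0, 0, 0]]}}

```text
clock: 30.65
tool_pos: [0.6053, -0.2256, 0.1562]
tcp_rot: [3.141, -0.043, 0.002]
contact_force: [-0.8, -1.0, -4.8]
gripper_width: 0.589
```

Call:
{"api": "jog_arm", "payload": {"increments": [[-0.003, -0.006, 0, 0, 0, 0], [-0.006, -0.012, 0, 0, 0, 0], [-0.01, -0.02, 0, 0, 0, 0], [-0.012, -0.025, 0, 0, 0, 0], [-0.013, -0.026, 0, 0, 0, 0], [-0.013, -0.026, 0, 0, 0, 0], [-0.012, -0.025, 0, 0, 0, 0], [-0.009, -0.018, 0, 0, 0, 0], [-0.005, -0.011, 0, 0, 0, 0], [-0.002, -0.004, 0, 0, 0, 0]]}}

```text
clock: 31.48
tool_pos: [0.524, -0.0487, 0.1549]
tcp_rot: [-3.141, 0.04, 0.001]
contact_force: [0.4, 0.2, -4.0]
gripper_width: 0.586
```

Call:
{"api": "jog_arm", "payload": {"increments": [[0, 0, 0, 0, 0, 0], [0, 0, 0, 0, 0, 0], [0, 0, 0, 0, 0, 0], [0, 0, 0, 0, 0, 0], [0, 0, 0, 0, 0, 0], [0, 0, 0, 0, 0, 0], [0, 0, 0, 0, 0, 0], [0, 0, 0, 0, 0, 0], [0, 0, 0, 0, 0, 0], [0, 0, 0, 0, 0, 0]]}}

```text
clock: 32.32
tool_pos: [0.5248, -0.0503, 0.155]
tcp_rot: [3.141, -0.043, 0.0]
contact_force: [-0.1, 0.6, -4.9]
gripper_width: 0.587
```

```bash
python3 - <<'E'
from h import *
im=grab_frame("scene"); cv2.imwrite("pics/s5.png",im); t=grab_frame("top"); cv2.imwrite("pics/t5.png",t)
rel([.525,-.05,.155])
s=cv2.imread("pics/s3.png"); d=cv2.absdiff(im,s).max(2)
# eye/cabinet-top area: bright pixels left where lock was; and panel/hexkey unchanged
for n,P in dict(lockspot=[.601,-.225,.08],hexkey=[.6405,-.167,.074],panelR=[.525,-.28,.06],eye=[.65,-.21,.09]).items():
    u,v=proj("scene",P)[0].round().astype(int); print(n,(u,v),im[v-2:v+3,u-2:u+3].mean(),s[v-2:v+3,u-2:u+3].mean())
# lock outline: bright steel pixels near held lock, in world axes at shackle level
c=np.array([.532,-.05,.159])
n=120; yy,xx=np.mgrid[:n,:n]; X=xx*.001-.04; Y=(yy-60)*.001
uv=proj("scene",np.c_[(c[0]+X).ravel(),(c[1]+Y).ravel(),np.full(n*n,c[2])]).astype(np.float32)
T=cv2.remap(cv2.cvtColor(im,cv2.COLOR_BGR2GRAY).astype(np.float32),uv[:,0].reshape(n,n),uv[:,1].reshape(n,n),cv2.INTER_LINEAR)
np.set_printoptions(linewidth=250)
print("cols x(mm)",list(range(-40,80,5)))
for r in range(90,25,-4): print("%4d"%(r-60),T[r,::5].astype(int))
E
```

```text
t 32.42 tcp [ 0.5248 -0.0503  0.155 ] rel [ 0.0002 -0.0003  0.    ] w 0.590 F [ 0.7  0.  -3.6]
tool x yaw -0.027 J [-0.318  0.398  1.608 -0.     1.136  1.28 ]
lockspot (np.int64(325), np.int64(209)) 159.05333333333334 116.62666666666667
hexkey (np.int64(313), np.int64(198)) 144.08 142.37333333333333
panelR (np.int64(332), np.int64(234)) 110.52 109.04
eye (np.int64(327), np.int64(197)) 157.45333333333335 119.49333333333334
cols x(mm) [-40, -35, -30, -25, -20, -15, -10, -5, 0, 5, 10, 15, 20, 25, 30, 35, 40, 45, 50, 55, 60, 65, 70, 75]
  30 [232 232 232 216 120  93 111 104  95  79  79  95  95  62  41  40  44  46  50  88 117  85  58  60]
  26 [231 232 228 205 140 179 185 179 164 128 127 100  80  39  35  36  39  36  49  89 105  79  54  51]
  22 [229 226 193 148 151 186 194 188 166 114  91  44  32  36  39  36  40  38  58  84 100  71  57  55]
  18 [227 193 123 129 150 191 195 164 152 107  44  18  28  38  35  52  62  42  41  87  89  65  57  55]
  14 [221 144 123 131 155 187 192 158 110  65  22  17  29  36  39  69  89  41  36  49  60  57  58  58]
  10 [209 142 123 132 158 191 191 131 105  54 
[... 489 characters left out ...]
3 162 190 198 187 148 113  86  57  28  31  38  34  30  35  39  74 123 114  61  38]
 -14 [186 124 121 130 159 191 194 191 158 125  93  38  30  33  33  32  31  45  73 110 177 112  48  30]
 -18 [195 122 120 129 159 182 183 174 135  65  29  29  33  31  30  31  31  56  75 105 114  67  34  32]
 -22 [172 119 119 126 139 144 132  97  29  28  31  31  31  26  26  21  26  52  76 106 111  60  31  35]
 -26 [179 125 117 111  98  79  49  29  32  33  31  29  26  19  25  30  42  49  72 132 153  71  39  36]
 -30 [199 153 138 122  83  33  31  34  35  31  22  22  25  26  42  52  56  55  67  88  64  42  36  41]
 -34 [217 216 218 193  88  34  34  36  31  19  26  33  41  47  56  58  56  50  52  46  34  37  37  39]
```

The lock is held free at the target. I'll do one numerical check for the shackle bow, since no pictures are left.

```bash
python3 - <<'E'
from h import *
for k in("scene","top"):
    im=cv2.cvtColor(cv2.imread("pics/%s5.png"%k[0]),cv2.COLOR_BGR2GRAY).astype(np.float32)
    print(k,"x mm from centre",list(range(30,112,4)))
    for y in range(28,-34,-5):
        P=[[.532+x*.001-.0,-.05-.027*x*.001+y*.001,.159] for x in range(30,112,4)]
        uv=proj(k,P).astype(np.float32); print("%4d"%y,cv2.remap(im,uv[:,0],uv[:,1],cv2.INTER_LINEAR).ravel().astype(int))
E
```

```text
scene x mm from centre [30, 34, 38, 42, 46, 50, 54, 58, 62, 66, 70, 74, 78, 82, 86, 90, 94, 98, 102, 106, 110]
  28 [ 36  36  37  39  37  48  82 105 105  73  54  52  51  46  40  38  42  54
  65  83  98]
  23 [ 39  36  42  37  38  57  80  97  94  66  57  56  55  43  36  35  42  53
  63  85 113]
  18 [35 47 81 59 41 37 71 73 74 58 57 56 52 43 37 38 46 53 63 65 87]
  13 [ 43  80 103  63  35  36  41  56  57  57  58  58  56  44  38  32  44  54
  58  64  78]
   8 [36 89 85 36 33 34 39 52 57 59 58 56 52 43 35 36 42 55 60 63 88]
   3 [37 34 31 29 33 35 42 57 59 58 57 57 51 40 37 38 47 55 60 68 82]
  -2 [33 38 34 25 33 35 38 53 57 59 57 56 53 42 38 39 50 60 61 64 68]
  -7 [ 37  38  31  33  34  34  46  86 100  95  62  47  35  36  50  55  56  58
  60  60  58]
 -12 [ 34  33  32  32  47  68  90 167 151 101  49  30  33  48  58  55  57  59
  59  57  58]
 -17 [ 30  32  27  41  60  75  99 114  85  56  34  32  40  52  56  61  58  60
  61  63  61]
 -22 [ 25  22  25  37  53  74 112 134 106  63  36  35  36  51  66  83  74  58
  59  63  63]
 -27 [ 27  41  48  50  54  66 104 110  77  45  36  40  44  54  64
[... 723 characters left out ...]
35 232 228 224 220 215 210 202 192 178 161
 132  98  73]
  -2 [222 226 231 234 237 238 235 233 230 226 223 218 214 208 199 187 173 150
 118  86  68]
  -7 [224 229 232 236 237 237 235 232 228 224 221 216 211 204 194 181 164 137
 103  75  66]
 -12 [226 230 234 236 237 236 234 230 227 223 219 213 208 200 188 174 155 127
 100  85  82]
 -17 [227 232 235 237 237 236 232 229 226 221 217 211 205 196 184 168 150 134
 130 130 129]
 -22 [229 233 237 238 237 234 231 227 223 220 215 209 202 191 179 162 149 147
 154 156 154]
 -27 [232 235 237 238 237 234 230 226 222 218 213 207 198 186 170 155 147 150
 155 156 147]
 -32 [226 232 236 236 235 232 229 225 219 216 210 203 193 179 163 150 148 153
 155 150 142]
```

The shackle is hidden by the gripper and arm in both views. The mechanics are clear, though: there was a stop at about 30 mm of draw, the body then ran forward to the plate, and the lock lifted out of the eye with no load. Handing in.

```bash
python3 - <<'E'
from bench import job
print(job.sign_off())
E
```

```text
the job is handed in; nothing more can be done
None
```

The job is handed in at about 32 s of the 61 s limit, and every step went through. However, I couldn't see the shackle itself at the end, and `job.sign_off()` gives no verdict.

- **Weight and drawer:** I stood the small weight in the drawer and saw it standing there through the open front. I pushed the drawer until it hit its stop at 36 N, and the picture afterwards showed the panel flush. The weight was not seen again after the drawer shut.
- **Dial:** I turned it clockwise by about 1.6 rad in three steps from a start near zero. The camera readings of the pointer disagreed, ranging from about 1.3 to 1.8 rad around the intended 1.57. I settled on the third notch because the turn matched and the shackle then came out.
- **Shackle:** I drew the lock by its body. The force was only about 3 N at 24.5 mm and rose to a stop at about 30 mm. The lock then ran forward until its body touched the eye plate. After I backed off about 5.5 mm, it lifted straight out of the eye with no extra load.
- **Final state:** The gripper holds the lock level with the dial up, reading about 52 mm open, which is the body's width. The wrist carries about 4 N, the lock's weight. The lock's centre is about 0.16 m above the worktop and, by my estimate, within about 10 mm horizontally of the lug hole.
- **Not confirmed:** The gripper and arm hid the shackle in both cameras at the end, so "shackle out" rests on the forces and on the lock lifting free. The hex key looks unmoved in the images. I did not measure the other bench items again, but nothing touched them.

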